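# Level the desk shelf and keep the spirit level pressed down

### The arm

A 7-joint arm with a two-finger parallel gripper is mounted at the origin on the work surface. World frame = base frame: x ahead of the robot, y to its left, z up, the work surface at z = 0. Lengths are in m, angles in rad, forces in N, time in s.
With the tool pointing down it reaches from about 0.425 to 0.875 m from the base axis. Payload 8.4 kg.
Tool frame: the origin (TCP) lies on the front face of the gripper's body, between the roots of the fingers; the fingertips stand 73 mm ahead of it and the grasp point (between the pads) lies 54 mm ahead of it; z points along the fingers, y is the line along which they close (so a half turn about z gives the same grasp; the last joint's range is limited). The gripper opens to 85 mm and grips with 20 to 120 N. Pads are 22 mm wide; open, the fingers measure 114 mm over their backs; the gripper's body (76 mm by 85 mm) begins 54 mm behind the grasp point. The pads swing forward as they close: fully open they stand 13 mm farther back than shut.
Start: joints at [-1.306, 0.333, 0.04, 1.465, -0.013, 1.343, -0.059], TCP at [0.231, 0.607, 0.304] pointing down, gripper open.
Joint ranges: [-2.58, 2.58], [-0.38, 2.09], [-1.3, 1.39], [0.25, 2.4], [-1.5, 4.64], [0.08, 2.09], [-2.65, 2.65]. Speed limits (rad/s): [2.22, 2.22, 2.79, 2.79, 3.14, 3.14, 3.14].

### API

Orientations are given as a rotation vector (axis times angle).
In Python, from cell import arm, cams gives the robot as it stands (arm), with the cameras (cams).
- The arm moves only by the shell command python3 nudge.py FILE, which reads ROWS from the file FILE. ROWS is a JSON list of rows, 1 to 20 of them, each an object with the fields aperture (the finger opening in m), dx, dy, dz (the shift in a scale on which 1.0 is 0.3 m), turn (a turn about the tool's z in normalised numbers (1 is 90 degrees)); a field left out counts as zero (the opening has to be given); each row shifts and turns the commanded pose from where the row before left it, along the tool's axes as they then stand; what a row does not reach is not made up. A row lasts 1/12 s, in which the tool goes at most 0.0417 m and 0.125 rad, less where a joint would pass 70% of its speed; a pose out of reach is approached as far as the arm can. The fingers move at their own pace and stop on an object; the grip force is fixed at half the most. Time passes only in rows, so rows that do not move let the fingers close. It prints the time, the measured TCP pose, the force, the opening and the grip force at its end. No shift or turn number may pass 1 either way. Input that does not fit is refused with a message, and nothing moves.
- arm.get_state(): the state, without advancing time (a new reading comes with each control period).
- cams.camera(name): name is "side" or "top" or "wrist"; returns the picture (400x640x3 uint8, red, green, blue); there is no depth.
- cams.camera_model(name): a dict with "mtx" (3x3 intrinsics, pixels), "k1" (the pictures are not rectified: a ray, as slopes to the right and down, at radius r is drawn at 1 + k1 r^2 times it, then the intrinsics apply), "camera_from_world" (4x4, takes a point from world to camera coordinates). Camera axes: x right, y down, z forward; pixel columns grow to the right and rows downward; lengths in m; the calibration is good to about 2 mm. A picture is of the moment at which its call begins: read the wrist's pose just before it. camera_model takes no time and is no camera call; for the wrist camera it gives the pose at the moment of the call.
- arm.job_done(): hands the job in; it is judged then, once.
The state is a dict: "clock": time; "q": joint angles; "dq": joint speeds; "tau": joint torques, N m; "tool_pos": TCP position; "orientation": TCP orientation; "contact_force": force on the tool from outside, world axes, zero at the start; "wrist_torque": the same for the moment, N m; "finger_gap": finger opening in m; "finger_force": force on a finger pad.
Only numpy, scipy, OpenCV 4.12 (cv2) and the standard library are available. Lean on these libraries where they do the work, as an engineer would, in place of code of your own. Each camera call takes 0.05 s, during which the arm holds its last target. There are 200 camera calls.

### The job

The little wooden shelf on the desk sags at the end with the orange knob: lay the yellow spirit level lengthwise and flat on the middle part of the shelf board, let go of it, and then turn the orange knob of the levelling foot until the bubble stands between the two black marks. Then let go of the knob and press straight down on top of the level, firmly but gently (about 10 N), and finish while still pressing, with the bubble still between its marks. Leave the other things on the desk where they are.

Things in the scene. Friction and masses are not known exactly. Their poses are not given: they have to be found in the camera images.
- level: loose yellow spirit level, 200 mm long (x) x 26 wide (y) x 40 high, 0.2-0.4 kg, upright on the desk. Origin: centre of its underside, z up. Green vial on top in the middle 80 mm, in a recess with a solid floor 34 mm above the underside; beyond it, 40 to 100 mm from the middle at both ends, flat black pads 40 mm above the underside, good for pressing. May lie either way round on the shelf.
- bubble (a joint): pale bubble (16 mm long) in the vial, rad: the slope of the level along its x (positive: its +x end is higher, and the bubble has gone towards +x). 0 is centred; 0.5 mm of bubble per 0.001 rad; it stands between the two black marks (25 mm apart) within about 0.009 either way. Settles in half a second.
- shelf: wooden shelf board, 70 mm wide (x), 400 long (y), 16 thick, its top about 108 mm above the desk. Origin on the hinge axis at the fixed leg; y runs along the board to the knob, z up; top face at z = +8 mm, board from y = -30 to +370 mm, knob axis at y = 330 mm. Tilts about its x only; at the start the knob end is 0.025 to 0.05 rad low.
- shelf_place (a point): point on the top face of the board, midway across, at y = 140 mm of the shelf: a good place for the middle of the level. Axes as the shelf's; moves with it.
- knob_grip (a point): point on the axis of the orange round levelling-foot knob, 28 mm above the board's top, where to grip. Knob 38 mm in diameter, from 12 to 40 mm above the board. Axes as the shelf's (not turning). Each rad clockwise seen from above raises the shelf's slope by 0.025 rad, the knob by about 8 mm. Stiff (0.3 N m), stays where left; needs 1 to 2 rad in all, can go 1.5 rad too far.
- wallet: brown leather wallet, 110 x 85 x 18 mm, lying flat; the level and the wallet lie at the left and the right side of the desk, either way round; origin at the centre of its underside. Leave it alone.
- can: black drinks can, upright, 66 mm in diameter, 150 mm tall; origin at the centre of its underside. Leave it alone.
- mouse: black computer mouse, about 80 x 62 x 32 mm; origin at the centre of its underside. Leave it alone.
- phone: phone lying flat, 150 x 72 x 9 mm, in front of the shelf; origin at the centre of its underside. Leave it alone.
- speaker: small black loudspeaker, 80 x 85 x 110 mm, behind the shelf; origin at the centre of its underside. Leave it alone.

How it is judged:
On the way, in this order (a step that is already met when the one before it is completed fails the run):
1. the level lies flat and lengthwise on the middle part of the shelf board, let go (x of level in the frame of shelf between -0.022 and 0.022 m and y of level in the frame of shelf between 0.065 and 0.212 m and z of level in the frame of shelf between 0.003 and 0.013 m and angle between the x axis of level and the y axis of shelf, either way round below 0.15 rad and angle between the z axis of level and the z axis of shelf, either way round below 0.03 rad and contact force between the fingers and level below 0.1 N), for 0.2 s.
2. the shelf has been levelled with the knob: bubble between its marks while the fingers do not touch the level (all of step 1 and value of joint bubble between -0.01 and 0.01 rad and angle between shelf's own z axis and vertical below 0.012 rad), for 0.3 s.
At the end, for the whole second after the job is handed in: Level flat on the board, lengthwise within 0.15 rad, its middle within 22 mm of the centre line and 65 to 212 mm from the hinge; shelf level within 0.012 rad, bubble within 0.010 rad (5 mm); fingers pressing the level (over 3 N; level on board 5 to 32 N), not touching shelf or knob (x of level in the frame of shelf between -0.022 and 0.022 m and y of level in the frame of shelf between 0.065 and 0.212 m and z of level in the frame of shelf between 0.003 and 0.013 m and angle between the x axis of level and the y axis of shelf, either way round below 0.15 rad and angle between the z axis of level and the z axis of shelf, either way round below 0.03 rad and value of joint bubble between -0.01 and 0.01 rad and angle between shelf's own z axis and vertical below 0.012 rad and contact force between the fingers and level above 3 N and contact force between level and shelf between 5 and 32 N and linear speed of level below 0.02 m/s and contact force between the arm and shelf below 0.5 N); the arm keeps its last pose, push and grip.
It fails at once if another thing on the desk is moved by more than 30 mm (distance of any of wallet, can, mouse, phone, speaker from where it was at the start of the episode above 0.03 m).
It also fails if it takes over 72 s, if anything falls off the work surface, if the arm or the gripper's body presses on something with over 40 N, if the wrist force passes 120 N, or if a joint passes its speed limit or range.

## Working session

There is one attempt and no reset: what is moved stays moved. The work goes in short steps, Python scripts to look and compute and a shell command to move; the robot and the scene stay as the last step left them, time stands still between calls to the robot, and variables do not carry over. Pictures are saved under pics/ and viewed, at most 10 in all, crops included, and the job is handed in when it is done.

```bash
ls; mkdir -p pics; python3 - <<'E'
from cell import arm, cams
import cv2,numpy as np
print(arm.get_state())
for n in("top","side"):
    m=cams.camera_model(n);print(n,m)
    cv2.imwrite(f"pics/{n}0.png",cams.camera(n)[:,:,::-1])
E
```

```text
cell.py
nudge.py
pics
{'clock': 0.0, 'q': array([-1.3061975 ,  0.3339524 ,  0.03987566,  1.46630549, -0.01340101,
        1.34328882, -0.0584888 ]), 'dq': array([ 1.26615395e-03,  6.49134487e-04, -8.69957214e-04, -9.09737403e-04,
       -4.76866956e-05, -5.78171324e-05,  8.74640105e-04]), 'tau': array([ 3.05421327e-04, -6.58554268e+01,  1.36556201e+00, -4.05549967e+01,
        1.67472381e-02,  1.26938720e-02,  2.57136571e-05]), 'tool_pos': array([0.23118477, 0.60712627, 0.30297762]), 'orientation': array([-5.68286056e-01, -3.08957077e+00,  2.63432781e-03]), 'contact_force': array([ 0.03016667, -0.04479793, -0.14742632]), 'wrist_torque': array([-0.00809645,  0.01855407, -0.01765841]), 'finger_force': 0.0, 'finger_gap': 0.0853848012613959}
top {'mtx': array([[375.48606345,   0.        , 319.14560199],
       [  0.        , 375.48606345, 201.25043028],
       [  0.        ,   0.        ,   1.        ]]), 'k1': 0.019029205180162836, 'camera_from_world': array([[-0.01184184, -0.99982344, -0.01458981,  0.01896003],
       [-0.99704959,  0.01291313, -0.07566621,  0.57355479],
       [ 0.07584125,  0.01365074, -0.99702646,  1.01886246],
       [ 0.        ,  0.        ,  0.        ,  1.        ]])}
side {'mtx': array([[503.40811214,   0.        , 332.66642224],
       [  0.        , 503.40811214, 194.6054424 ],
       [  0.        ,   0.        ,   1.        ]]), 'k1': -0.06548593324773871, 'camera_from_world': array([[-0.65009686,  0.75983902,  0.00432801,  0.39598241],
       [ 0.48179991,  0.41660552, -0.77091419, -0.38289866],
       [-0.58757375, -0.49908366, -0.63692431,  2.06411123],
       [ 0.        ,  0.        ,  0.        ,  1.        ]])}
```

View pics/top0.png

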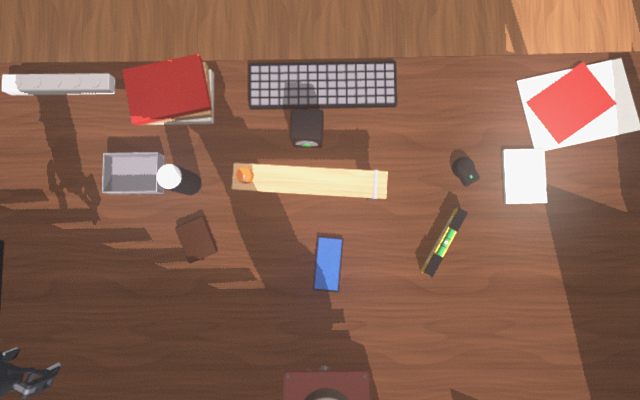

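View pics/side0.png

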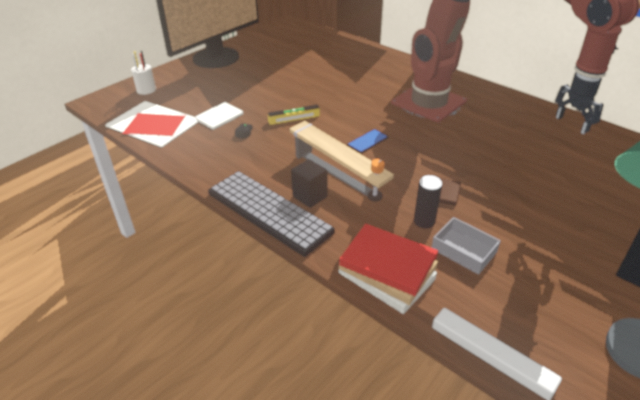

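The top view shows the level at about (445,242), the shelf from (232,177) to (388,184) and the orange knob at (245,174). The wallet is at the left, the mouse at (465,170) and the phone at (328,264).

```bash
cat > h.py <<'E'
from cell import arm, cams
import cv2,numpy as np
from scipy.spatial.transform import Rotation as R
def p2w(n,px,z,m=None):
    m=m or cams.camera_model(n)
    K=m["mtx"]; T=m["camera_from_world"]
    d=np.array([m["k1"],0,0,0,0])
    u=cv2.undistortPoints(np.array(px,float).reshape(-1,1,2),K,d).reshape(-1,2)
    r=np.c_[u,np.ones(len(u))]@T[:3,:3]
    c=-T[:3,:3].T@T[:3,3]
    return c+r*((z-c[2])/r[:,2])[:,None]
def w2p(n,P,m=None):
    m=m or cams.camera_model(n); T=m["camera_from_world"]
    return cv2.projectPoints(np.array(P,float).reshape(-1,1,3),cv2.Rodrigues(T[:3,:3])[0],T[:3,3],m["mtx"],np.array([m["k1"],0,0,0,0]))[0].reshape(-1,2)
E
python3 - <<'E'
from h import *
im=cv2.imread("pics/top0.png")
a=cv2.resize(im[195:290,405:485],None,fx=5,fy=5,interpolation=cv2.INTER_CUBIC)
b=cv2.resize(im[150:210,225:395],None,fx=4.5,fy=4.5,interpolation=cv2.INTER_CUBIC)
c=np.zeros((600,800,3),np.uint8)
c[:270,:765]=b; a=a[:320] if a.shape[0]>325 else a
a=cv2.resize(im[200:282,410:480],None,fx=4,fy=4,interpolation=cv2.INTER_CUBIC); c[272:600,:280]=a
cv2.imwrite("pics/c1.png",c)
print(p2w("top",[[445,242]],.037),p2w("top",[[460,211],[432,273]],.04),p2w("top",[[245,174]],.13),p2w("top",[[388,184],[232,177]],.11))
E
```

```text
[[ 0.45830268 -0.3255641   0.037     ]] [[ 0.54109047 -0.36783108  0.04      ]
 [ 0.37661476 -0.28705641  0.04      ]] [[0.63628855 0.19505802 0.13      ]] [[ 0.60866006 -0.16453766  0.11      ]
 [ 0.63205094  0.23253969  0.11      ]]
```

View pics/c1.png

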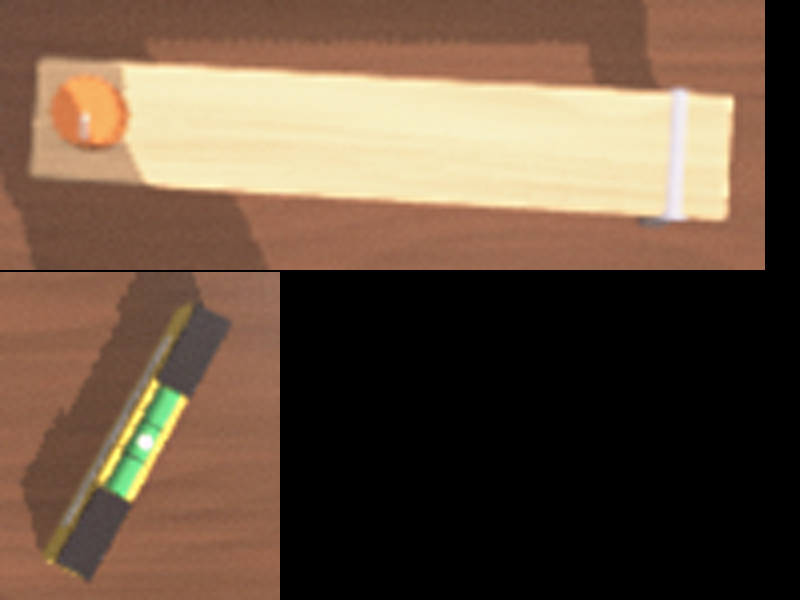

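The crop (4.5x and 4x zoom) shows the board corners at (39,58), (32,177), (733,96) and (728,219), and the knob at (90,112). The level's top-face ends are at (213,314) and (71,571), with the bubble at mid-level.

```bash
python3 - <<'E'
from h import *
L=np.array([[213,314],[71,571],[142,442]])/4+[410,200-68]
w=p2w("top",L,.04);print("level",w,np.linalg.norm(w[0]-w[1]),np.arctan2(*(w[0]-w[1])[[1,0]]))
S=np.array([[39,58],[32,177],[733,96],[728,219],[90,112]])/4.5+[225,150]
far=p2w("top",S[:2],.095); near=p2w("top",S[2:4],.109)
print(far,near,np.linalg.norm(far[0]-far[1]),np.linalg.norm(near[0]-near[1]))
f,n=far.mean(0),near.mean(0);d=(f-n);print(np.linalg.norm(d));d/=np.linalg.norm(d)
print("yaw",np.arctan2(d[1],d[0]))
for y in(0,140,330):print(y,n+d*(y+30)/1000)
print("knob",p2w("top",S[4:],.135))
s=arm.get_state();print(R.from_rotvec(s["orientation"]).as_matrix())
E
```

```text
level [[ 0.54233314 -0.37655224  0.04      ]
 [ 0.372101   -0.27564119  0.04      ]
 [ 0.45706404 -0.3258933   0.04      ]] 0.19789397181308208 -0.5350974233740605
[[0.67116516 0.23209372 0.095     ]
 [0.60203709 0.2357907  0.095     ]] [[ 0.64122221 -0.1652457   0.109     ]
 [ 0.57146062 -0.16067328  0.109     ]] 0.06922686237559067 0.06991127995828439
0.39829964754443875
yaw 1.494703730712848
0 [ 0.60862058 -0.13306478  0.10794552]
140 [0.61925669 0.00644385 0.1030246 ]
330 [0.63369141 0.19577699 0.09634621]
knob [[0.6332976  0.19399029 0.135     ]]
[[-9.34548716e-01  3.55834934e-01 -4.43051408e-04]
 [ 3.55835200e-01  9.34547666e-01 -1.40402390e-03]
 [-8.55480930e-05 -1.46978202e-03 -9.99998916e-01]]
```

The rows are not in the units I measure in: shifts go in shares of 0.3 m and turns go in shares of 90 degrees. I convert before sending: -0.0274 m / 0.3 = -0.0913.

```bash
echo '[{"aperture":0.085, "dx":-0.0913, "dy":-0.0913}, {"aperture":0.085, "dx":-0.0913, "dy":-0.0913}, {"aperture":0.085, "dx":-0.0913, "dy":-0.0913}, {"aperture":0.085, "dx":-0.0913, "dy":-0.0913}, {"aperture":0.085, "dx":-0.0913, "dy":-0.0913}, {"aperture":0.085, "dx":-0.0913, "dy":-0.0913}, {"aperture":0.085, "dx":-0.0913, "dy":-0.0913}, {"aperture":0.085, "dx":-0.0913, "dy":-0.0913}, {"aperture":0.085, "dx":-0.0913, "dy":-0.0913}, {"aperture":0.085, "dx":-0.0913, "dy":-0.0913}, {"aperture":0.085, "dx":-0.0913, "dy":-0.0913}, {"aperture":0.085, "dx":-0.0913, "dy":-0.0913}, {"aperture":0.085, "dx":-0.0913, "dy":-0.0913}, {"aperture":0.085, "dx":-0.0913, "dy":-0.0913}, {"aperture":0.085, "dx":-0.0913, "dy":-0.0913}, {"aperture":0.085, "dx":-0.0913, "dy":-0.0913}, {"aperture":0.085, "dx":-0.0913, "dy":-0.0913}]' > path.dat && python3 nudge.py path.dat
cat >> h.py <<'E'
def to(x,y,z,yang=None):
    "tool-frame shift to a TCP goal; yang = wanted world angle of tool y (mod pi)"
    s=arm.get_state(); M=R.from_rotvec(s["orientation"]).as_matrix()
    a=np.arctan2(M[1,1],M[0,1])
    t=0 if yang is None else -((yang-a+np.pi/2)%np.pi-np.pi/2)
    print("t",s["clock"],"pos",s["tool_pos"].round(4),"ytool",round(a,3),"q7",s["q"][6].round(2),"F",s["contact_force"].round(1),"gap",round(s["finger_gap"],4))
    print("shift",(M.T@(np.array([x,y,z])-s["tool_pos"])).round(4),"turn",round(t,3))
E
python3 -c "
from h import *
to(.457,-.326,.25,1.036)"
```

```text
clock: 1.52
tool_pos: [0.501, 0.0044, 0.304]
orientation: [0.568, 3.09, 0.001]
contact_force: [0.2, 1.0, 0.3]
finger_gap: 0.0851
finger_force: 0.0
t 1.5167 pos [0.501  0.0044 0.304 ] ytool 1.207 q7 1.12 F [0.2 1.  0.3] gap 0.0851
shift [-0.0764 -0.3245  0.0539] turn 0.171
```

Converted, -0.0324 m / 0.3 = -0.108, -0.0076 m / 0.3 = -0.0253, 0.086 rad / 1.5708 = 0.0547.

```bash
echo '[{"aperture":0.085, "dx":-0.0253, "dy":-0.108, "dz":0.018}, {"aperture":0.085, "dx":-0.0253, "dy":-0.108, "dz":0.018}, {"aperture":0.085, "dx":-0.0253, "dy":-0.108, "dz":0.018}, {"aperture":0.085, "dx":-0.0253, "dy":-0.108, "dz":0.018}, {"aperture":0.085, "dx":-0.0253, "dy":-0.108, "dz":0.018}, {"aperture":0.085, "dx":-0.0253, "dy":-0.108, "dz":0.018}, {"aperture":0.085, "dx":-0.0253, "dy":-0.108, "dz":0.018}, {"aperture":0.085, "dx":-0.0253, "dy":-0.108, "dz":0.018}, {"aperture":0.085, "dx":-0.0253, "dy":-0.108, "dz":0.018}, {"aperture":0.085, "dx":-0.0253, "dy":-0.108, "dz":0.018}, {"aperture":0.085, "turn":0.0541}, {"aperture":0.085, "turn":0.0547}, {"aperture":0.085}]' > path.dat && python3 nudge.py path.dat
python3 - <<'E'
from h import *
m=cams.camera_model("wrist");cv2.imwrite("pics/w1.png",cams.camera("wrist")[:,:,::-1])
to(.457,-.326,.078,1.036)
u=np.array([.860,-.510]);v=np.array([.51,.86]);c=np.array([.457,-.326])
print(w2p("wrist",[[*(c+a*u+b*v),.04] for a in(-.1,.1) for b in(-.013,.013)],m))
E
```

```text
clock: 2.6
tool_pos: [0.456, -0.3241, 0.2494]
orientation: [-0.839, -3.026, 0.001]
contact_force: [-0.3, -0.1, 0.2]
finger_gap: 0.0848
finger_force: 0.0
t 2.65 pos [ 0.4564 -0.3235  0.2495] ytool 1.037 q7 1.78 F [-1.1 -0.1  0.8] gap 0.0852
shift [-0.002  -0.0018  0.1715] turn 0.001
[[302.54997754  62.74219984]
 [335.66152975  62.54149415]
 [306.7858536  288.70467348]
 [334.33438794 288.58127429]]
```

View pics/w1.png

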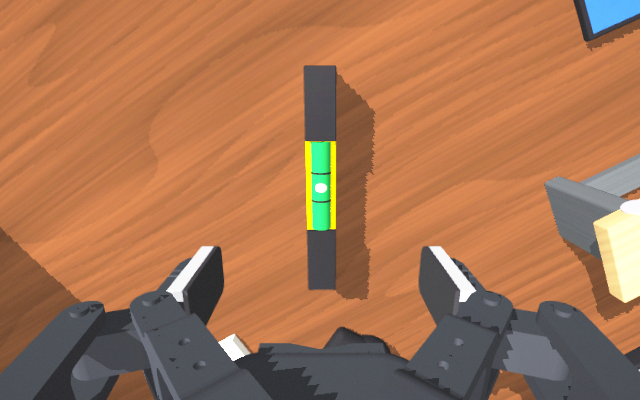

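The wrist view shows the level upright at (304..336, 66..290), which matches the prediction to within about 1 mm. I'll descend and grip.

Converted, 0.035 m / 0.3 = 0.1167, -0.002 m / 0.3 = -0.0067.

```bash
echo '[{"aperture":0.085, "dx":-0.0067, "dy":-0.0067, "dz":0.1}, {"aperture":0.085, "dz":0.1167}, {"aperture":0.085, "dz":0.1167}, {"aperture":0.085, "dz":0.1167}, {"aperture":0.085, "dz":0.0667}, {"aperture":0.085, "dz":0.055}, {"aperture":0.085}, {"aperture":0.0}, {"aperture":0.0}, {"aperture":0.0}, {"aperture":0.0}, {"aperture":0.0}, {"aperture":0.0}, {"aperture":0.0}, {"aperture":0.0}]' > path.dat && python3 nudge.py path.dat
python3 -c "
from h import *
to(.457,-.326,.25,-.076)"
```

```text
clock: 3.9
tool_pos: [0.458, -0.3264, 0.0796]
orientation: [0.829, 3.028, 0.0]
contact_force: [-1.2, 1.3, 6.6]
finger_gap: 0.0246
finger_force: 60.2
t 3.9 pos [ 0.458  -0.3264  0.0796] ytool 1.036 q7 1.95 F [-1.2  1.3  6.6] gap 0.0246
shift [ 0.0007 -0.     -0.1704] turn 1.112
```

Converted, -0.035 m / 0.3 = -0.1167, -0.03 m / 0.3 = -0.1, 0.1112 rad / 1.5708 = 0.0708.

```bash
echo '[{"aperture":0, "dz":-0.1}, {"aperture":0, "dz":-0.1167}, {"aperture":0, "dz":-0.1167}, {"aperture":0, "dz":-0.1167}, {"aperture":0, "dz":-0.1167}, {"aperture":0, "turn":0.0708}, {"aperture":0, "turn":0.0708}, {"aperture":0, "turn":0.0708}, {"aperture":0, "turn":0.0708}, {"aperture":0, "turn":0.0708}, {"aperture":0, "turn":0.0708}, {"aperture":0, "turn":0.0708}, {"aperture":0, "turn":0.0708}, {"aperture":0, "turn":0.0708}, {"aperture":0, "turn":0.0708}, {"aperture":0}]' > path.dat && python3 nudge.py path.dat
python3 -c "
from h import *
to(.619,.006,.25,-.076)"
```

```text
clock: 5.23
tool_pos: [0.4572, -0.3259, 0.2484]
orientation: [-2.309, -2.13, 0.0]
contact_force: [-0.5, -0.1, -3.6]
finger_gap: 0.0251
finger_force: 60.1
t 5.2333 pos [ 0.4572 -0.3259  0.2484] ytool -0.081 q7 0.78 F [-0.5 -0.1 -3.6] gap 0.0251
shift [ 0.3439  0.1345 -0.0016] turn -0.005
```

Converted, 0.0344 m / 0.3 = 0.1147, 0.01345 m / 0.3 = 0.0448, -0.005 rad / 1.5708 = -0.0032.

```bash
echo '[{"aperture":0, "dx":0.1147, "dy":0.0448}, {"aperture":0, "dx":0.1147, "dy":0.0448}, {"aperture":0, "dx":0.1147, "dy":0.0448}, {"aperture":0, "dx":0.1147, "dy":0.0448}, {"aperture":0, "dx":0.1147, "dy":0.0448}, {"aperture":0, "dx":0.1147, "dy":0.0448}, {"aperture":0, "dx":0.1147, "dy":0.0448}, {"aperture":0, "dx":0.1147, "dy":0.0448}, {"aperture":0, "dx":0.1147, "dy":0.0448}, {"aperture":0, "dx":0.1147, "dy":0.0448, "turn":-0.0032}, {"aperture":0}, {"aperture":0}]' > path.dat && python3 nudge.py path.dat
python3 - <<'E'
from h import *
m=cams.camera_model("wrist");cv2.imwrite("pics/w2.png",cams.camera("wrist")[:,:,::-1])
to(.619,.006,.19,-.076)
u=np.array([.076,.997]);v=np.array([.997,-.076]);h=np.array([.6086,-.1331])
print(w2p("wrist",[[*(h+a*u+b*v),.108-.035*a] for a in(-.03,.37) for b in(-.035,.035)],m))
print(w2p("wrist",[[.6334,.195,.135]],m))
E
```

```text
clock: 6.23
tool_pos: [0.6181, 0.0097, 0.2479]
orientation: [-2.289, -2.151, 0.001]
contact_force: [-0.3, -1.4, -2.5]
finger_gap: 0.0248
finger_force: 60.1
t 6.2833 pos [0.6175 0.0072 0.2482] ytool -0.066 q7 0.22 F [-0.7 -0.1 -1.6] gap 0.025
shift [-0.0011  0.0017  0.0582] turn 0.01
[[ 278.07895234  409.45536649]
 [ 363.84884323  410.41282309]
 [ 268.63245373 -184.50108544]
 [ 392.9868328  -182.16489588]]
[[ 331.24407594 -155.83335766]]
```

View pics/w2.png

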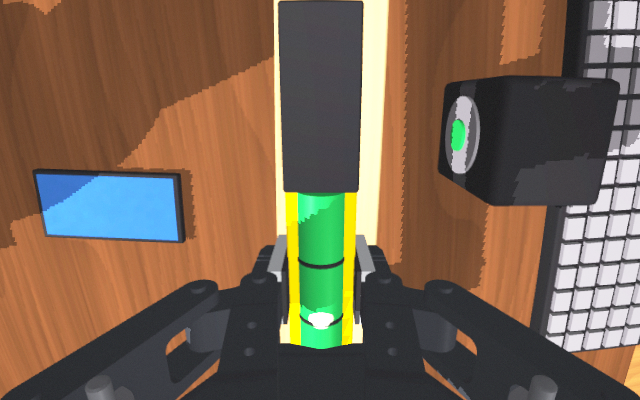

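The level is held well and the board lies beneath it, with its edges at columns 274 and 388 in row 0. That is about 1.5 mm further in +x than I had it. I'll lower.

Converted, 0.02 m / 0.3 = 0.0667, 0.01 m / 0.3 = 0.0333, 0.01 rad / 1.5708 = 0.0064.

```bash
echo '[{"aperture":0, "dx":-0.0033, "dy":0.009, "dz":0.0667, "turn":0.0064}, {"aperture":0, "dz":0.0667}, {"aperture":0, "dz":0.0333}, {"aperture":0, "dz":0.0133}, {"aperture":0, "dz":0.0067}, {"aperture":0, "dz":0.0067}, {"aperture":0}, {"aperture":0}]' > path.dat && python3 nudge.py path.dat
python3 -c "
from h import *
to(.6205,.006,.186,-.076)"
```

```text
clock: 6.95
tool_pos: [0.6204, 0.0052, 0.1912]
orientation: [2.309, 2.129, 0.001]
contact_force: [0.1, -0.5, -1.8]
finger_gap: 0.0249
finger_force: 60.1
t 6.95 pos [0.6204 0.0052 0.1912] ytool -0.081 q7 0.25 F [ 0.1 -0.5 -1.8] gap 0.0249
shift [0.0008 0.     0.0052] turn -0.005
```

Converted, 0.002 m / 0.3 = 0.0067, 0.001 m / 0.3 = 0.0033.

```bash
echo '[{"aperture":0, "dz":0.0067}, {"aperture":0, "dz":0.0067}, {"aperture":0, "dz":0.0033}, {"aperture":0}, {"aperture":0}]' > path.dat && python3 nudge.py path.dat; echo '[{"aperture":0, "dz":0.0033}, {"aperture":0, "dz":0.0033}, {"aperture":0}, {"aperture":0}]' > path.dat && python3 nudge.py path.dat
```

```text
clock: 7.37
tool_pos: [0.6204, 0.0056, 0.1857]
orientation: [2.309, 2.13, 0.001]
contact_force: [-0.6, 2.0, 0.9]
finger_gap: 0.0249
finger_force: 60.8
clock: 7.7
tool_pos: [0.6204, 0.0058, 0.1835]
orientation: [2.309, 2.13, 0.001]
contact_force: [0.5, 3.6, 2.9]
finger_gap: 0.0251
finger_force: 60.9
```

Converted, 0.0015 m / 0.3 = 0.005.

```bash
echo '[{"aperture":0, "dz":0.005}, {"aperture":0}, {"aperture":0.03}, {"aperture":0.04}, {"aperture":0.06}, {"aperture":0.085}, {"aperture":0.085}, {"aperture":0.085}, {"aperture":0.085}]' > path.dat && python3 nudge.py path.dat;  echo '[{"aperture":0.085, "dz":-0.1}, {"aperture":0.085, "dz":-0.1333}, {"aperture":0.085, "dz":-0.1333}, {"aperture":0.085}, {"aperture":0.085}]' > path.dat && python3 nudge.py path.dat
python3 - <<'E'
from h import *
m=cams.camera_model("wrist");cv2.imwrite("pics/w3.png",cams.camera("wrist")[:,:,::-1])
to(.634,.1955,.26,-.076)
np.save("m3.npy",m["camera_from_world"])
E
```

```text
clock: 8.45
tool_pos: [0.6201, 0.0052, 0.1819]
orientation: [2.31, 2.129, -0.0]
contact_force: [0.3, 0.2, 0.1]
finger_gap: 0.0851
finger_force: 0.0
clock: 8.87
tool_pos: [0.6211, 0.005, 0.2943]
orientation: [2.308, 2.128, 0.005]
contact_force: [0.0, 0.4, 0.1]
finger_gap: 0.0848
finger_force: 0.0
t 8.9167 pos [0.6203 0.0055 0.2924] ytool -0.081 q7 0.19 F [ 0.6 -0.6 -0.7] gap 0.0852
shift [ 0.1905 -0.0017  0.0325] turn -0.005
```

View pics/w3.png

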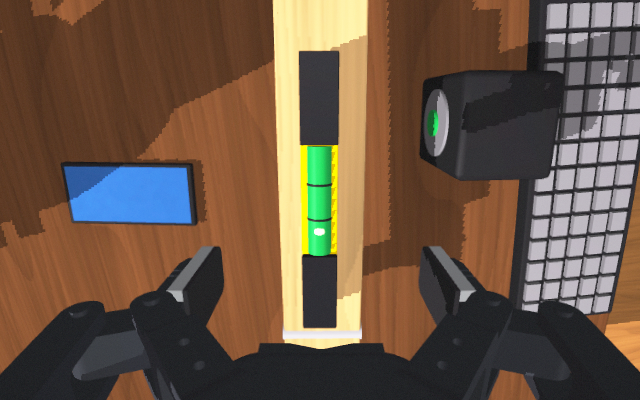

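The level lies centred and lengthwise on the board. The bubble is at row 231 and the marks at rows 185 and 219, so the slope is about 0.042 rad and the knob needs about 1.7 rad clockwise. Next I measure the knob with the wrist camera on the way to it.

Converted, 0.037 m / 0.3 = 0.1233, 0.002 m / 0.3 = 0.0067.

```bash
echo '[{"aperture":0.085, "dx":0.1233, "dy":-0.001, "dz":0.0067}, {"aperture":0.085, "dx":0.1233}, {"aperture":0.085, "dx":0.1233}, {"aperture":0.085}, {"aperture":0.085}]' > path.dat && python3 nudge.py path.dat
python3 - <<'E'
from h import *
m=cams.camera_model("wrist");im=cams.camera("wrist")
g=cv2.inRange(cv2.cvtColor(im,cv2.COLOR_RGB2HSV),(5,150,120),(16,255,255))
n,l,s,c=cv2.connectedComponentsWithStats(g)
for i in range(1,n):
    if s[i,4]>300: print(s[i],c[i])
cv2.imwrite("pics/w4.png",im[:,:,::-1])
zt=.108-.33*.042
P=[[.6345+.019*np.cos(a),.195+.019*np.sin(a),zt+h] for a in np.linspace(0,6.28,40) for h in(.012,.04)]
q=w2p("wrist",P,m);print(q.min(0),q.max(0))
to(.634,.1955,.26)
E
```

```text
clock: 9.33
tool_pos: [0.6281, 0.1195, 0.2877]
orientation: [-2.303, -2.135, 0.004]
contact_force: [-0.7, -1.5, 0.1]
finger_gap: 0.0851
finger_force: 0.0
[   28     0   262   134 13863] [133.90636947  44.13517998]
[  469     0   171   163 10834] [535.76223002  56.71450988]
[294  48  50  38 573] [314.35602094  61.7452007 ]
[ 363   87   27  245 4829] [377.57423897 215.87140195]
[  156   159   130   201 13522] [241.85120544 258.16240201]
[ 608  183   32  188 2969] [628.92320647 297.66790165]
[ 60 289  28  20 326] [ 73.34355828 297.62269939]
[   0  302   57   71 1132] [ 24.93374558 333.35424028]
[107 370  47  30 937] [130.86979723 387.45677695]
[294.24834781  57.02463206] [353.77827767 118.66505274]
t 9.3833 pos [0.6282 0.1168 0.2882] ytool -0.079 q7 0.03 F [ 0.2  0.6 -0.1] gap 0.0852
shift [ 0.0789 -0.0004  0.0281] turn 0
```

View pics/w4.png

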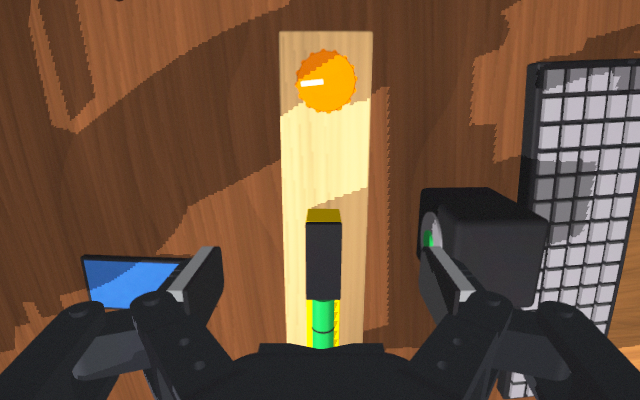

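The knob shows at about (326,81), with the board centred around it and the level behind. That is about 4 mm off the prediction, but the arm was still settling. I'll measure again at rest with a tighter colour mask.

```bash
echo '[{"aperture":0.085}, {"aperture":0.085}]' > path.dat && python3 nudge.py path.dat
python3 - <<'E'
from h import *
m=cams.camera_model("wrist");im=cams.camera("wrist")
g=cv2.inRange(cv2.cvtColor(im,cv2.COLOR_RGB2HSV),(5,215,190),(22,255,255));g[130:]=0;g[:,:280]=0;g[:,375:]=0
g=cv2.morphologyEx(g,cv2.MORPH_CLOSE,np.ones((15,15)))
n,l,s,c=cv2.connectedComponentsWithStats(g);i=1+s[1:,4].argmax();print(s[i],c[i])
px=[[s[i,0]+s[i,2]/2,s[i,1]+s[i,3]/2]]
print(p2w("wrist",px,.134,m))
t=cams.camera_model("top");im=cams.camera("top")
to(.634,.1955,.26)
E
```

```text
clock: 9.55
tool_pos: [0.6286, 0.1143, 0.2896]
orientation: [-2.312, -2.127, 0.001]
contact_force: [-0.4, -1.0, 0.2]
finger_gap: 0.0851
finger_force: 0.0
[ 293   41   61   65 2933] [322.82952608  73.0862598 ]
[[0.63634291 0.19902295 0.134     ]]
t 9.65 pos [0.6287 0.1146 0.2899] ytool -0.083 q7 0.03 F [0.2 0.5 1.2] gap 0.085
shift [ 0.0811 -0.0015  0.0299] turn 0
```

Converted, 0.03 m / 0.3 = 0.1, -0.0005 m / 0.3 = -0.0017.

```bash
echo '[{"aperture":0.085, "dx":0.1, "dy":-0.0017}, {"aperture":0.085, "dx":0.1}, {"aperture":0.085, "dx":0.0733, "dz":0.0667}, {"aperture":0.085, "dz":0.0667}, {"aperture":0.085}, {"aperture":0.085}, {"aperture":0.085}]' > path.dat && python3 nudge.py path.dat
python3 -c "
from h import *
to(.635,.1965,.178)"
```

```text
clock: 10.23
tool_pos: [0.6355, 0.196, 0.2512]
orientation: [2.312, 2.126, 0.001]
contact_force: [0.3, -0.3, 1.1]
finger_gap: 0.085
finger_force: 0.0
t 10.2333 pos [0.6355 0.196  0.2512] ytool -0.083 q7 -0.06 F [ 0.3 -0.3  1.1] gap 0.085
shift [ 0.0005 -0.0006  0.0732] turn 0
```

Converted, 0.025 m / 0.3 = 0.0833, 0.02 m / 0.3 = 0.0667.

```bash
echo '[{"aperture":0.085, "dz":0.0667}, {"aperture":0.085, "dz":0.0833}, {"aperture":0.085, "dz":0.0667}, {"aperture":0.085, "dz":0.0333}, {"aperture":0.085}, {"aperture":0.085}, {"aperture":0.0}, {"aperture":0}, {"aperture":0}, {"aperture":0}, {"aperture":0}, {"aperture":0}, {"aperture":0}]' > path.dat && python3 nudge.py path.dat
python3 -c "
from h import *
to(.635,.1965,.178);print(arm.get_state()['wrist_torque'])"
```

```text
clock: 11.32
tool_pos: [0.6364, 0.1978, 0.1764]
orientation: [2.308, 2.128, 0.005]
contact_force: [5.1, -0.3, 5.3]
finger_gap: 0.0369
finger_force: 60.5
t 11.3167 pos [0.6364 0.1978 0.1764] ytool -0.081 q7 -0.02 F [ 5.1 -0.3  5.3] gap 0.0369
shift [-0.0014 -0.0013 -0.0016] turn 0
[-1.33234849e-04 -9.64207104e-01 -4.95507561e-02]
```

Converted, -0.0007 m / 0.3 = -0.0023, 0.09 rad / 1.5708 = 0.0573.

```bash
echo '[{"aperture":0, "dz":-0.0023, "turn":0.0573}, {"aperture":0, "dz":-0.0023, "turn":0.0573}, {"aperture":0, "dz":-0.0023, "turn":0.0573}, {"aperture":0, "dz":-0.0023, "turn":0.0573}, {"aperture":0, "dz":-0.0023, "turn":0.0573}, {"aperture":0, "dz":-0.0023, "turn":0.0573}, {"aperture":0, "dz":-0.0023, "turn":0.0573}, {"aperture":0, "dz":-0.0023, "turn":0.0573}, {"aperture":0}, {"aperture":0}]' > path.dat && python3 nudge.py path.dat
python3 - <<'E'
from h import *
to(.635,.1965,.178);print(arm.get_state()['wrist_torque'])
for n in("top",):
    im=cams.camera(n)[:,:,::-1]; cv2.imwrite(f"pics/{n}5.png",im)
    T=w2p("top",[[.6205,.0055,.145]])[0];print(T)
    x,y=T.astype(int);cv2.imwrite("pics/c5.png",cv2.resize(im[y-25:y+25,x-110:x+50],None,fx=5,fy=5,interpolation=cv2.INTER_CUBIC))
E
```

```text
clock: 12.15
tool_pos: [0.6363, 0.1976, 0.1823]
orientation: [2.911, 1.178, 0.005]
contact_force: [1.0, -0.6, 9.5]
finger_gap: 0.0368
finger_force: 61.5
t 12.15 pos [0.6363 0.1976 0.1823] ytool -0.802 q7 -0.66 F [ 1.  -0.6  9.5] gap 0.0368
shift [-0.0017 -0.0002  0.0043] turn 0
[-0.31285616 -0.9163988  -0.15407634]
[320.77476586 178.42243381]
```

View pics/c5.png

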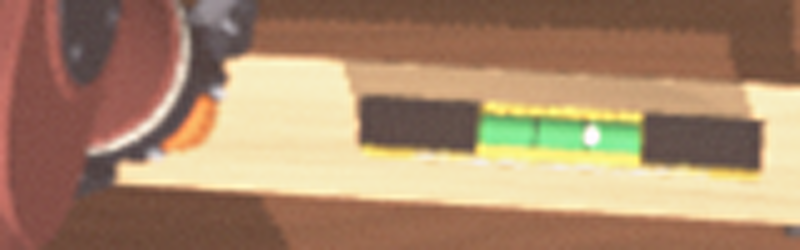

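The top crop shows the board with the level's ends at 360 and 762, the centre at about 561 and the bubble at 592. It is moving to centre but may still be lagging. I'll measure the bubble numerically.

```bash
cat >> h.py <<'E'
def bubble(n="top",k=4):
    "bubble offset (mm, + towards the hinge) from level centre and its slope"
    acc=np.mean([cams.camera(n).astype(float) for _ in range(k)],0).astype(np.float32)
    a=np.arange(-.11,.11,.0005); u=np.array([.076,.997]);v=np.array([.997,-.076])
    prof=[]
    for b in np.arange(-.005,.0051,.001):
        P=[[*(np.array([.6205,.0055])+t*u+b*v),.141] for t in a]
        q=w2p(n,P).astype(np.float32); prof.append(cv2.remap(acc,q[:,:1],q[:,1:],cv2.INTER_LINEAR)[:,0])
    p=np.mean(prof,0); c=a[(p[:,1]>p[:,0]*1.15)&(p[:,1]>90)]          # green span
    lo,hi=c.min(),c.max(); mid=(lo+hi)/2
    w=np.where((a>lo+.003)&(a<hi-.003),p[:,0],0); w=np.clip(w-np.median(w[w>0])-15,0,None); bc=(w*a).sum()/w.sum()
    print("t",arm.get_state()["clock"],"vial mm",lo*1e3,hi*1e3,"bubble",(mid-bc)*1e3,"slope",(mid-bc)*2)
E
echo '[{"aperture":0}, {"aperture":0}, {"aperture":0}, {"aperture":0}, {"aperture":0}]' > path.dat && python3 nudge.py path.dat >/dev/null
python3 -c "
from h import *
bubble()"
```

```text
t 12.8167 vial mm -41.49999999999994 38.50000000000013 bubble 12.345868182900473 slope 0.024691736365800944
```

Converted, -0.0009 m / 0.3 = -0.003, -0.0007 m / 0.3 = -0.0023, 0.09 rad / 1.5708 = 0.0573.

```bash
echo '[{"aperture":0, "dz":-0.003, "turn":0.0573}, {"aperture":0, "dz":-0.003, "turn":0.0573}, {"aperture":0, "dz":-0.003, "turn":0.0573}, {"aperture":0, "dz":-0.003, "turn":0.0573}, {"aperture":0, "dz":-0.003, "turn":0.0573}, {"aperture":0, "dz":-0.003, "turn":0.0573}, {"aperture":0, "dz":-0.003, "turn":0.0573}, {"aperture":0, "dz":-0.003, "turn":0.0573}, {"aperture":0, "dz":-0.003, "turn":0.0573}, {"aperture":0, "dz":-0.003, "turn":0.0573}, {"aperture":0, "dz":-0.0023, "turn":0.0509}, {"aperture":0}, {"aperture":0}, {"aperture":0}, {"aperture":0}, {"aperture":0}, {"aperture":0}, {"aperture":0}, {"aperture":0}]' > path.dat && python3 nudge.py path.dat
python3 -c "
from h import *
bubble();to(.635,.1965,.178)"
```

```text
clock: 14.4
tool_pos: [0.6358, 0.1977, 0.1905]
orientation: [-3.124, 0.33, -0.004]
contact_force: [5.2, -0.2, -2.3]
finger_gap: 0.0369
finger_force: 60.4
t 14.6 vial mm -43.49999999999994 37.50000000000013 bubble 0.1701834949632674 slope 0.0003403669899265348
t 14.6 pos [0.6358 0.1977 0.1905] ytool -1.782 q7 -1.54 F [ 5.  -1.3 -1.4] gap 0.0365
shift [-0.0006  0.0013  0.0125] turn 0
```

Converted, -0.04 m / 0.3 = -0.1333, -0.03 m / 0.3 = -0.1, -0.07 rad / 1.5708 = -0.0446.

```bash
echo '[{"aperture":0.05}, {"aperture":0.085}, {"aperture":0.085}, {"aperture":0.085}, {"aperture":0.085}, {"aperture":0.085, "dz":-0.1}, {"aperture":0.085, "dz":-0.1333}, {"aperture":0.085, "dz":-0.0667}, {"aperture":0.085, "turn":-0.0446}, {"aperture":0.0, "turn":-0.0414}, {"aperture":0}, {"aperture":0}]' > path.dat && python3 nudge.py path.dat
python3 -c "
from h import *
bubble();to(.6252,.068,.24,-1.647)"
```

```text
clock: 15.6
tool_pos: [0.6348, 0.1979, 0.2802]
orientation: [-3.139, 0.121, 0.001]
contact_force: [0.0, -0.2, -0.4]
finger_gap: 0.0511
finger_force: 0.0
t 15.8 vial mm -43.49999999999994 37.50000000000013 bubble 0.15353185242689485 slope 0.0003070637048537897
t 15.8 pos [0.6349 0.1978 0.2799] ytool -1.647 q7 -1.5 F [-0.3  0.6 -0.2] gap 0.0197
shift [0.0003 0.1302 0.0399] turn -0.0
```

Converted, 0.0326 m / 0.3 = 0.1087, 0.02 m / 0.3 = 0.0667.

```bash
echo '[{"aperture":0, "dy":0.1087}, {"aperture":0, "dy":0.1087}, {"aperture":0, "dy":0.1087}, {"aperture":0, "dx":0.001, "dy":0.1087, "dz":0.0333}, {"aperture":0, "dz":0.0667}, {"aperture":0, "dz":0.0333}, {"aperture":0}, {"aperture":0}, {"aperture":0}, {"aperture":0}]' > path.dat && python3 nudge.py path.dat
python3 - <<'E'
from h import *
to(.6252,.068,.225,-1.647)
im=cams.camera("side")[:,:,::-1]; x,y=w2p("side",[[.6252,.068,.15]])[0].astype(int)
cv2.imwrite("pics/s6.png",cv2.resize(im[y-60:y+60,x-80:x+80],None,fx=5,fy=5,interpolation=cv2.INTER_CUBIC))
E
```

```text
clock: 16.63
tool_pos: [0.6259, 0.0687, 0.241]
orientation: [3.139, -0.116, 0.001]
contact_force: [-0.6, 0.1, -0.2]
finger_gap: 0.0
finger_force: 0.0
t 16.6333 pos [0.6259 0.0687 0.241 ] ytool -1.645 q7 -1.3 F [-0.6  0.1 -0.2] gap 0.0
shift [-0.0007  0.0008  0.016 ] turn 0.002
```

View pics/s6.png

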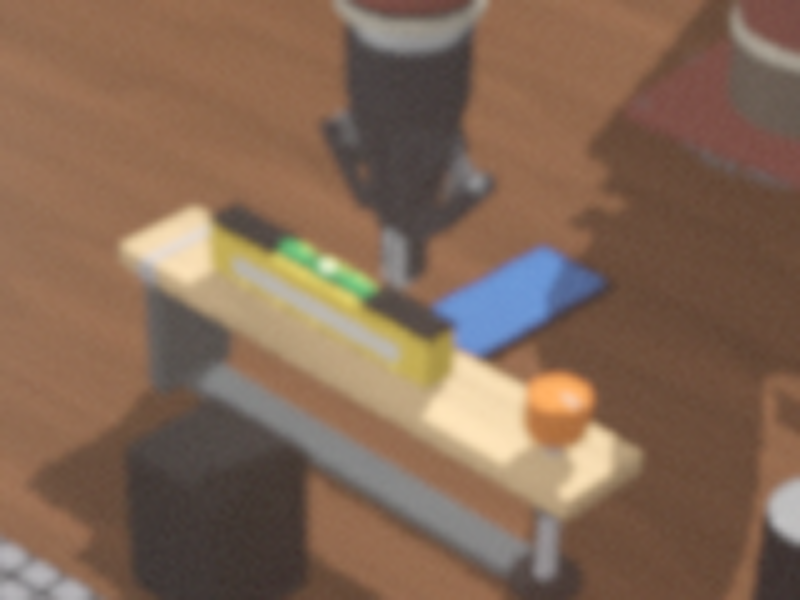

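The side view shows the closed fingers at (405,280), just above the knob-side pad, with the bubble centred. I'll go down gently.

Converted, 0.008 m / 0.3 = 0.0267, 0.006 m / 0.3 = 0.02.

```bash
echo '[{"aperture":0, "dx":-0.0023, "dz":0.0267}, {"aperture":0, "dz":0.02}, {"aperture":0, "dz":0.0067}, {"aperture":0}, {"aperture":0}]' > path.dat && python3 nudge.py path.dat; echo '[{"aperture":0, "dz":0.0067}, {"aperture":0, "dz":0.0033}, {"aperture":0}, {"aperture":0}]' > path.dat && python3 nudge.py path.dat
```

```text
clock: 17.1
tool_pos: [0.6247, 0.0678, 0.224]
orientation: [3.139, -0.118, -0.001]
contact_force: [0.1, 0.3, 0.7]
finger_gap: 0.0004
finger_force: 0.0
clock: 17.43
tool_pos: [0.6248, 0.0678, 0.2212]
orientation: [3.139, -0.118, -0.0]
contact_force: [-0.5, 0.1, -0.1]
finger_gap: 0.0001
finger_force: 0.0
```

Converted, 0.001 m / 0.3 = 0.0033.

```bash
echo '[{"aperture":0, "dz":0.0033}, {"aperture":0, "dz":0.0033}, {"aperture":0}, {"aperture":0}]' > path.dat && python3 nudge.py path.dat; echo '[{"aperture":0, "dz":0.0033}, {"aperture":0}, {"aperture":0}]' > path.dat && python3 nudge.py path.dat
```

```text
clock: 17.77
tool_pos: [0.625, 0.0677, 0.2208]
orientation: [-3.138, 0.118, -0.001]
contact_force: [-5.0, 1.2, 14.2]
finger_gap: -0.0001
finger_force: 7.0
clock: 18.02
tool_pos: [0.6252, 0.0677, 0.2208]
orientation: [-3.138, 0.118, -0.002]
contact_force: [-8.8, 1.7, 22.3]
finger_gap: -0.0
finger_force: 11.1
```

Converted, -0.0014 m / 0.3 = -0.0047.

```bash
echo '[{"aperture":0, "dz":-0.0047}, {"aperture":0}, {"aperture":0}, {"aperture":0}, {"aperture":0}, {"aperture":0}, {"aperture":0}]' > path.dat && python3 nudge.py path.dat
python3 -c "
from h import *
print(arm.get_state()['contact_force']);bubble();print(arm.get_state()['contact_force'])"
```

```text
clock: 18.6
tool_pos: [0.6252, 0.0677, 0.2208]
orientation: [-3.139, 0.118, -0.002]
contact_force: [-1.7, 1.6, 11.7]
finger_gap: 0.0003
finger_force: 5.7
[-1.69201698  1.59104371 11.69548344]
t 18.8 vial mm -43.49999999999994 18.500000000000114 bubble -9.240337156888327 slope -0.018480674313776653
[-2.16834101  0.4278355  12.22231919]
```

The gripper hides part of the vial. Using the known vial middle (-3 mm), the bubble is 0.3 mm from centre, and the press is about 12 N and steady.

```bash
python3 -c "
from cell import arm, cams
print(arm.job_done())"
```

```text
the job is handed in; nothing more can be done
None
```

I handed the job in with the level lying on the shelf, the bubble about 0.3 mm from centre, and the fingers pressing down with about 12 N, after about 19 s; the hand-in gave no verdict.

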